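# Clear the wax trimmer and hold its thermal reset

### The job

The heated wax-trimming plate has tripped its over-temperature cutout: with the scraper block, not the fingers, wipe the four wax chips off the black plate into the steel wax tray along its front, and stand the scraper upright on the bench again, let go. Only when the plate is clear, take the orange-handled probe out of the wooden rack, reach it down through the round reset hole in the grey control panel and press the recessed red button down. Finish while still holding the button down with the gripped probe, and leave the other instruments, glassware and boxes undisturbed.

Things in the scene. Friction and masses are not known exactly. Their poses are not given: they have to be found in the camera images.
- trimmer: heated wax-trimming plate, a fixed white bench unit, 275 mm deep (x, tray included), 260 mm wide (y), its flat tops 60 mm above the bench. Origin on the bench; x points from the tray in front to the back, y left, z up. Casing x -80 to 130 mm, tray x -150 to -80. Grey control panel on the right: x -80 to 130, y -140 to -66 mm, top z 60 mm, with a dial at x 85 mm that reaches z 77 mm
- plate_top (a point): centre of the black plate's top (184 mm in x, 170 mm in y), 60 mm above the bench; axes as the unit's. Steel rims 5 mm wide stand 6 mm above it along its left and right sides; its front (-x, over the tray) and back edges are open, and a white deck goes on level behind it for 30 mm
- wax_tray (a point): centre of the inner floor of the open steel tray along the front (-x) edge of the plate; inside 64 mm in x, 194 mm in y, 37 mm deep, its rim 16 mm lower than the plate's top; the plate's edge overhangs it by 4 mm
- reset_hole (a point): centre of the mouth of the round reset hole (at the top of its steel bezel, 2 mm above the control panel), 16 mm in diameter; the top of the red button, 13 mm in diameter, lies 20 mm below this point. Axes as the unit's; the hole goes straight down
- reset_button (a joint): travel of the red button in m: 0 released, 0.006 fully down; a spring pushes back with 2 N at the start and 5 N at the bottom
- scraper_grip (a point): centre of the blue grip of the scraper block, 53 mm above its underside. The block stands upright on the bench: white nylon foot with orange edge, 28 mm (x) by 100 mm (y) by 26 mm high, above it the grip, 20 mm (x) by 76 mm (y), up to 80 mm; about 160 g; z up
- scraper: the same scraper block; origin at the centre of its underside
- probe_handle (a point): centre of the orange handle of the probe, 16 x 16 mm square and 70 mm long, which stands upright in one of the rack's three holes, its handle's foot resting on the rack's top; below the handle a straight steel shank 6 mm in diameter and 60 mm long with a blunt end, so the tip is 95 mm below this point. z along the handle, upward; x and y square to its flat sides; about 40 g
- probe: the same probe; origin at its tip
- rack: fixed wooden instrument rack, 50 mm (x) by 160 mm (y) by 70 mm high, with three holes 52 mm apart in a row along its y, which hold the probe, the needle and the brush in any order, standing up to 140 mm above the bench; foot 68 by 168 mm; origin at the centre of its underside
- needle: bystander: dissecting needle with a round black handle 11 mm thick, standing in a rack hole with 60 mm of its 120 mm above the rack; origin at its tip
- brush: bystander: small brush with a brass collar and a dark wooden end, standing in a rack hole with 49 mm above the rack; origin at its lower tip
- flask: bystander: stoppered conical glass flask, 84 mm wide, 148 mm high, origin under its centre
- dish: bystander: clear closed petri dish, 92 mm wide, 17 mm high, origin under its centre
- slide_box: bystander: blue slide box, 87 x 102 x 36 mm, origin under its centre
- stain_jar: bystander: square glass staining jar with a green lid, 62 x 62 x 94 mm, origin under its centre
- cassettes: bystander: pile of four coloured tissue cassettes, 40 x 28 x 28 mm, origin under its centre
- chip0_center (a point): centre of wax chip 1 of 4: a loose ivory offcut of wax about 34 x 28 mm and 13 mm high, 11 g, lying on the black plate, its centre 6.5 mm above the plate and at least 65 mm in front of the plate's back edge
- chip1_center (a point): centre of wax chip 2 of 4: a loose ivory offcut of wax about 34 x 28 mm and 13 mm high, 11 g, lying on the black plate, its centre 6.5 mm above the plate and at least 65 mm in front of the plate's back edge
- chip2_center (a point): centre of wax chip 3 of 4: a loose ivory offcut of wax about 34 x 28 mm and 13 mm high, 11 g, lying on the black plate, its centre 6.5 mm above the plate and at least 65 mm in front of the plate's back edge
- chip3_center (a point): centre of wax chip 4 of 4: a loose ivory offcut of wax about 34 x 28 mm and 13 mm high, 11 g, lying on the black plate, its centre 6.5 mm above the plate and at least 65 mm in front of the plate's back edge
Not all that is in view belongs to the job. What is shaped like the part that bears chip1_center but blue is not meant.

How it is judged (in metres and radians):
On the way, in this order (a step that is already met when the one before it is completed fails the run):
1. all four wax chips lie in the wax tray (x of chip0_center in the frame of trimmer between -0.15 and -0.082 m and y of chip0_center in the frame of trimmer between -0.075 and 0.125 m and z of each of chip0_center, chip1_center, chip2_center, chip3_center in the frame of trimmer below 0.045 m and x of chip1_center in the frame of trimmer between -0.15 and -0.082 m and y of chip1_center in the frame of trimmer between -0.075 and 0.125 m and x of chip2_center in the frame of trimmer between -0.15 and -0.082 m and y of chip2_center in the frame of trimmer between -0.075 and 0.125 m and x of chip3_center in the frame of trimmer between -0.15 and -0.082 m and y of chip3_center in the frame of trimmer between -0.075 and 0.125 m), for 0.2 s.
2. the scraper stands upright on the bench, let go (height (world z) of scraper_grip between 0.049 and 0.057 m and angle between scraper_grip's own z axis and vertical below 0.1 rad and linear speed of scraper below 0.02 m/s and contact force between the fingers and scraper below 0.2 N), for 0.2 s.
3. the gripped probe holds the red button down (value of joint reset_button above 0.004 m and contact force between probe and reset_button above 2 N and contact force between the fingers and probe above 2 N), for 0.5 s.
At the end, for the whole second after the job is handed in: All four chip centres are inside the wax tray, at least 15 mm below the plate's top; the scraper stands on the bench within 0.1 rad of upright, at rest and let go; the probe, gripped by the fingers (over 2 N), presses on the red button with more than 2 N and holds it more than 4 mm of its 6 mm down (all of step 1 and all of step 2 and all of step 3); the arm keeps its last pose, push and grip.
It fails at once if the button pressed while a chip is still up on the plate (value of joint reset_button above 0.002 m and z of any of chip0_center, chip1_center, chip2_center, chip3_center in the frame of trimmer above 0.055 m).
It fails at once if a wax chip pushed with the fingers or the probe instead of the scraper (contact force between any of the fingers, probe and chip0 above 1 N or contact force between any of the fingers, probe and chip1 above 1 N or contact force between any of the fingers, probe and chip2 above 1 N or contact force between any of the fingers, probe and chip3 above 1 N).
It fails at once if a bystander moved by more than 20 mm (distance of any of needle, brush, flask, dish, slide_box, stain_jar, cassettes from where it was at the start of the episode above 0.02 m).
It also fails if it takes over 72 s, if anything falls off the work surface, if the arm or the gripper's body presses on something with over 40 N, if the wrist force passes 120 N, or if a joint passes its speed limit or range.

### The arm

A 6-joint arm with a two-finger parallel gripper is mounted at the origin on the work surface. World frame = base frame: x ahead of the robot, y to its left, z up, the work surface at z = 0. Lengths are in mm, angles in degrees, forces in N, time in s.
With the tool pointing down it reaches from about 375 to 975 mm from the base axis. Payload 3.8 kg.
Tool frame: the origin (TCP) lies at the very end of the fingers, on their centre line; the grasp point (between the pads) lies manip.hold_point_z behind it (manip.hold_point_z is the distance from the TCP to the grasp point, in mm); z points along the fingers, y is the direction in which the jaws open and shut (so a half turn about z gives the same grasp; the last joint's range is limited). The gripper opens to 85 mm and grips with 20 to 120 N. Pads are 22 mm wide; open, the fingers measure 114 mm over their backs; the gripper's body (76 mm by 85 mm) begins 54 mm behind the grasp point. The pads swing forward as they close: fully open they stand 13 mm farther back than shut.
Start: joints at [-67.718, 15.12, 91.902, -0, 72.978, -2.114], TCP at [278.802, -614.725, 231.28] pointing down, gripper open.
Joint ranges: [-150.88, 150.88], [-54.13, 125.18], [17.81, 147.31], [-75.09, 255.09], [0, 152.58], [-146.25, 146.25]. Speed limits (degrees/s): [147.25, 147.25, 180, 180, 180, 180].

### API

Orientations are given as a 3x3 rotation matrix whose columns are the frame's x, y, z axes.
In Python, from station import manip, move_gripper, inverse_kinematics, camera, order, sensors gives the robot as it stands. The module is installed in compiled form; this text tells all that it offers. Calls block until the motion is done:
- manip.goto(position, orientation): joint-space move of the TCP to a pose.
- manip.move_straight(position, orientation=None, max_speed=150): straight line of the TCP; orientation=None keeps the orientation; max_speed is the mean speed in mm/s.
- manip.move_joints(angles): joint-space move.
- move_gripper(opening): opening from 0.0 (shut) to 1.0 (fully open); the grip force is fixed at half the most; returns when the fingers have stopped.
- manip.wait(seconds).
- inverse_kinematics(position, orientation): joint angles nearest the present ones, or None.
- camera(name): name is "scene" or "side" or "wrist"; returns a dict with "pixels" (420x560x3 uint8, blue, green, red), "fx", "fy", "cx", "cy" (pixels), "origin" and "rotation" of the camera in the world. Camera axes: x right, y up, looking along -z (the intrinsics and any distortion apply to the point x, -y, -z); pixel columns grow to the right and rows downward; lengths in mm; the calibration is good to about 2 mm. A picture is of the moment at which its call begins. There is no depth.
A pose or a line that the arm cannot do raises manip.IKError and nothing moves.
- order.close_job(): hands the job in, once; it reports no verdict.
Readings, each from a call of its own:
- sensors.current_time(): time.
- sensors.current_q(): joint angles.
- sensors.current_joint_velocities(): joint speeds.
- sensors.current_joint_efforts(): joint torques, N m.
- sensors.current_position(): TCP position.
- sensors.current_orientation(): TCP orientation.
- sensors.current_ft_force(): force on the tool from outside, world axes, zero at the start.
- sensors.current_ft_torque(): the same for the moment, N m.
- sensors.current_width(): opening from 0.0 (shut) to 1.0 (fully open).
Only numpy, scipy, OpenCV 4.12 (cv2) and the standard library are available. Lean on these libraries where they do the work, as an engineer would, in place of code of your own. Each camera call takes 0.05 s, during which the arm holds its last target. There are 200 camera calls.

## Working session

There is one attempt and no reset: what is moved stays moved. The work goes in short steps, each a Python script; the robot and the scene stay as the last script left them, time stands still between calls to the robot, and variables do not carry over. Pictures are saved under pics/ and viewed, about 8 in all and at most 12, crops included, and the job is handed in when it is done.

```bash
mkdir -p pics; cat > h.py <<'E'
import numpy as np, cv2
from station import manip, move_gripper, inverse_kinematics, camera, order, sensors
def ray(c,u,v):
    d=np.array([(u-c["cx"])/c["fx"],-(v-c["cy"])/c["fy"],-1.0]); return np.array(c["origin"],float),np.array(c["rotation"])@d
def onz(c,u,v,z):
    o,d=ray(c,u,v); return o+d*(z-o[2])/d[2]
def proj(c,p):
    q=np.array(c["rotation"]).T@(np.array(p,float)-np.array(c["origin"])); return np.array([c["cx"]-c["fx"]*q[0]/q[2], c["cy"]+c["fy"]*q[1]/q[2]])
def tri(c1,p1,c2,p2):
    o1,d1=ray(c1,*p1);o2,d2=ray(c2,*p2)
    t=np.linalg.lstsq(np.c_[d1,-d2],o2-o1,rcond=None)[0]
    a=o1+d1*t[0];b=o2+d2*t[1]; return (a+b)/2,np.linalg.norm(a-b)
E
python3 - <<'E'
from h import *
import pickle
cs={}
for n in("scene","side","wrist"):
    c=camera(n);cs[n]=c
    print(n,[c[k] for k in c if k!="pixels"])
pickle.dump(cs,open("c0.pkl","wb"))
for n in("scene","side"): cv2.imwrite(f"pics/{n}0.png",cv2.resize(cs[n]["pixels"],(800,600),interpolation=cv2.INTER_CUBIC))
print(manip.hold_point_z,sensors.current_time(),sensors.current_orientation())
E
```

```text
scene [461.71895151597533, 461.71895151597533, 280.8755109414138, 211.06057896308684, array([1240.36472995, -229.14382696, 1278.24891025]), array([[ 0.28235181, -0.8124159 ,  0.51015474],
       [ 0.95930529,  0.23729226, -0.15305469],
       [ 0.00328829,  0.53260941,  0.84635477]])]
side [433.6641403089847, 433.6641403089847, 279.3061603719067, 210.15764718084674, array([ -80.90352539, -648.84460358,  643.37794741]), array([[ 0.73958053,  0.34580513, -0.57744216],
       [-0.67256682,  0.41279904, -0.61420748],
       [ 0.02597147,  0.84262433,  0.53787519]])]
wrist [334.48051404215926, 334.48051404215926, 279.46219403703003, 211.7729187901288, array([ 347.87893016, -583.16182203,  371.73300726]), array([[ 0.41201357,  0.86870907,  0.27493522],
       [-0.91117552,  0.39347049,  0.12222987],
       [-0.0019967 , -0.30087461,  0.95366162]])]
18.700000000000003 0.15 [[ 9.10708000e-01  4.13050279e-01 -6.37788377e-04]
 [ 4.13050764e-01 -9.10706611e-01  1.59221149e-03]
 [ 7.68253090e-05 -1.71347872e-03 -9.99998529e-01]]
```

View pics/scene0.png

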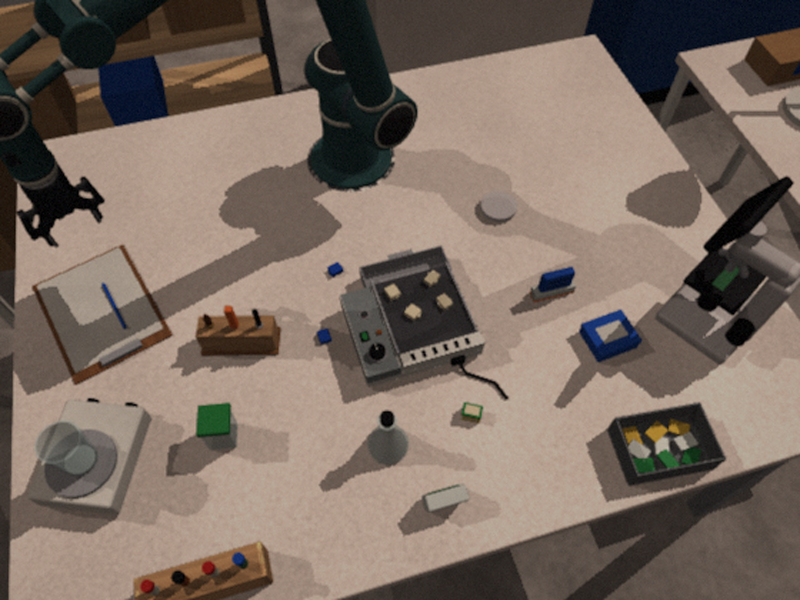

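View pics/side0.png

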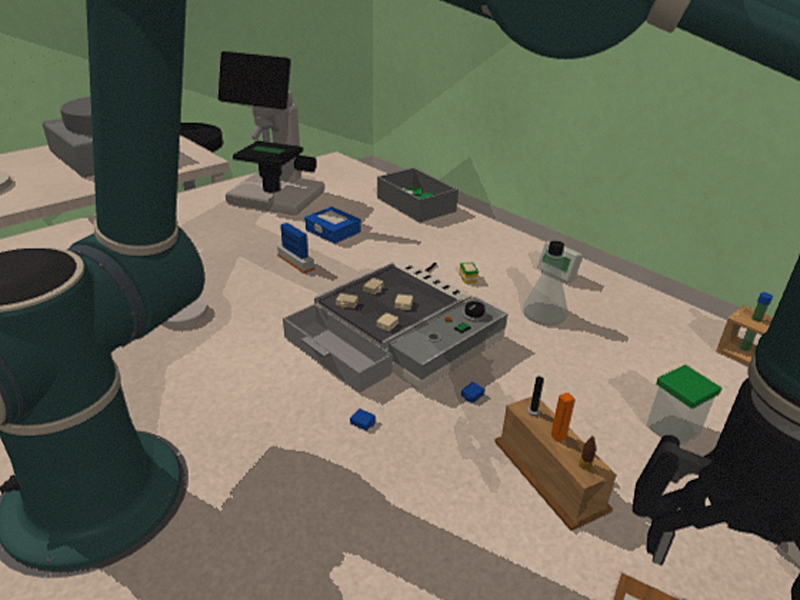

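```bash
python3 - <<'E'
from h import *
import pickle
cs=pickle.load(open("c0.pkl","rb"));k=1/1.42857
P=dict(plate=((425,305),60),scr_top=((556,277),75),probe_top=((231,310),140),needle_top=((256,313),130),brush_top=((207,319),119),hole=((363,314),62),
 tl=((343,300),60),tr=((370,377),60),br=((484,345),60),flask=((388,418),148),jar=((214,418),94),tray=((405,263),30))
S=dict(scr_top=(293,240),probe_top=(565,397),needle_top=(538,379),brush_top=(589,438),hole=(434,337))
for n,(p,z) in P.items():
    a=np.array(p)*k
    print(n,onz(cs["scene"],*a,z).round(), [x.round() for x in tri(cs["scene"],a,cs["side"],np.array(S[n])*k)] if n in S else "")
a=cs["scene"]["pixels"][165:275,125:425]; b=cs["side"]["pixels"][140:370,190:440]
A=cv2.resize(a,None,fx=2.66,fy=2.66,interpolation=cv2.INTER_CUBIC)
cv2.imwrite("pics/cropA.png",A)
E
```

```text
plate [529.  38.  60.] 
scr_top [550. 335.  75.] [array([540., 342.,  54.]), np.float64(6.0)]
probe_top [ 477. -359.  140.] [array([ 474., -362.,  133.]), np.float64(5.0)]
needle_top [ 492. -313.  130.] [array([ 488., -314.,  123.]), np.float64(1.0)]
brush_top [ 471. -412.  119.] [array([ 463., -413.,  107.]), np.float64(1.0)]
hole [515. -97.  62.] [array([514., -98.,  60.]), np.float64(3.0)]
tl [ 467. -130.   60.] 
tr [ 662. -121.   60.] 
br [658. 127.  60.] 
flask [ 793. -119.  148.] 
jar [ 678. -432.   94.] 
tray [389.  35.  30.]
```

View pics/cropA.png

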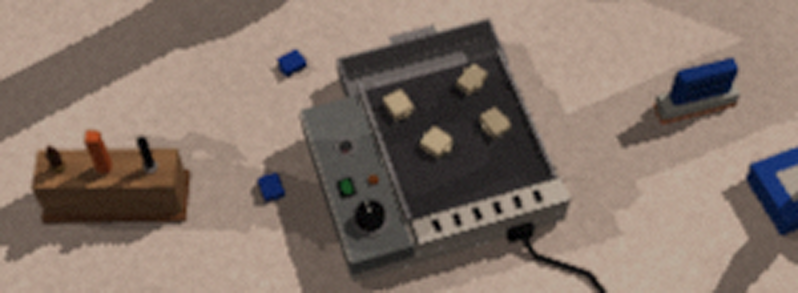

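```bash
python3 - <<'E'
from h import *
import pickle
R=np.diag([1.,-1,-1])
manip.goto([500,90,330],R)
c=camera("wrist");pickle.dump(c,open("c1.pkl","wb"))
cv2.imwrite("pics/w1.png",cv2.resize(c["pixels"],(800,600),interpolation=cv2.INTER_CUBIC))
print(sensors.current_time(),c["origin"],c["rotation"].round(3))
E
```

```text
2.8333 [576.26775656  88.93647711 471.49118915] [[-0.002  0.954  0.301]
 [-1.    -0.002  0.   ]
 [ 0.001 -0.301  0.954]]
```

View pics/w1.png

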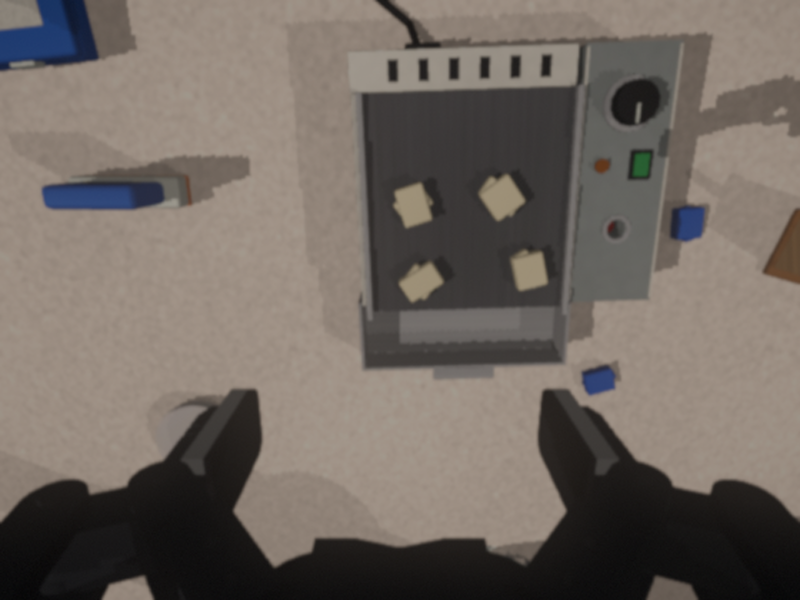

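```bash
python3 - <<'E'
from h import *
import pickle
c=pickle.load(open("c1.pkl","rb"));k=0.7
for n,(u,v,z) in dict(panBR=(683,42,60),panFR=(649,300,60),panFL=(571,302,60),deckBL=(349,54,60),deckFL=(352,93,60),plBL=(365,94,60),plFL=(371,309,60),plFR=(561,306,60),plBR=(574,88,60),hole=(616,229,62),lampred=(602,165,60),c0=(413,203,73),c1=(502,195,73),c2=(421,282,73),c3=(529,270,73)).items(): print(n,onz(c,u*k,v*k,z).round(1))
im=c["pixels"].astype(int)
g=cv2.cvtColor(c["pixels"],cv2.COLOR_BGR2GRAY)
# scraper top face: blue
m=((im[...,0]>im[...,2]*1.8)&(im[...,0]>60)).astype(np.uint8); m[:110]=0;m[160:]=0;m[:,120:]=0
ys,xs=np.nonzero(m);print("blue bbox",xs.min(),xs.max(),ys.min(),ys.max()); 
print(cv2.minAreaRect(np.c_[xs,ys].astype(np.float32)))
cr=c["pixels"][115:160,20:150]; cv2.imwrite("pics/a.png",0*cr)
a=cv2.resize(cr,None,fx=6,fy=6,interpolation=cv2.INTER_CUBIC)
b=cv2.resize(c["pixels"][135:185,390:480],None,fx=6,fy=6,interpolation=cv2.INTER_CUBIC)
o=np.zeros((580,790,3),np.uint8);o[:270,:780]=a;o[275:575,:540]=b;cv2.imwrite("pics/w1c.png",o)
E
```

```text
panBR [ 656.5 -130.2   60. ]
panFR [ 448.3 -136.4   60. ]
panFL [446.5 -66.2  60. ]
deckBL [648.6 127.5  60. ]
deckFL [620.7 126.   60. ]
plBL [620.  115.7  60. ]
plFL [440.3 114.5  60. ]
plFR [442.8 -57.6  60. ]
plBR [624.1 -49.7  60. ]
hole [512.7 -97.1  62. ]
lampred [565.4 -79.2  60. ]
c0 [536.1  77.4  73. ]
c1 [542.4   4.8  73. ]
c2 [469.   70.1  73. ]
c3 [479.4 -22.3  73. ]
blue bbox 30 95 130 145
((62.5, 137.5), (15.0, 65.0), 90.0)
```

View pics/w1c.png

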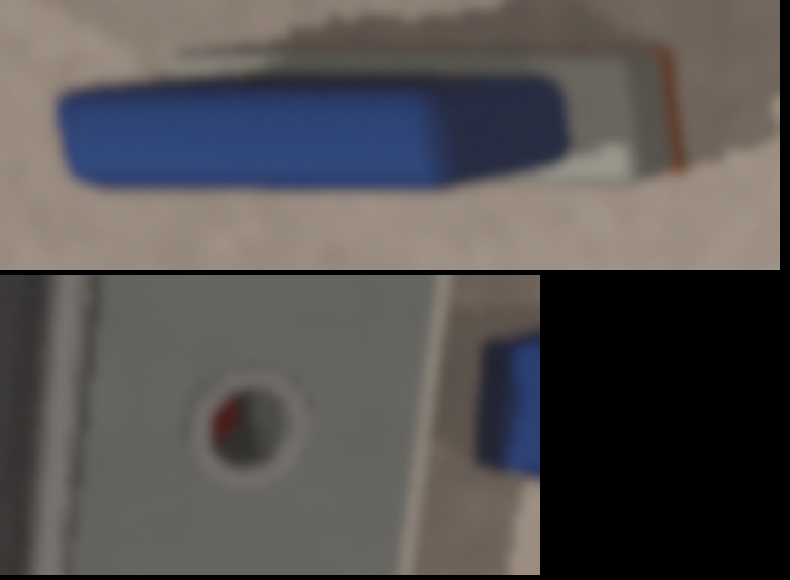

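```bash
cat >> h.py <<'E'
def Rz(yaw,flip=1):
    # tool pointing down, jaws (tool y) along world x turned by yaw deg; tool x along +-y
    a=np.radians(yaw); ex=np.array([np.cos(a),np.sin(a),0]); ey=np.array([-np.sin(a),np.cos(a),0]); z=np.array([0,0,-1.])
    y=flip*ex; return np.c_[np.cross(y,z),y,z]
E
python3 - <<'E'
from h import *
import pickle
c=pickle.load(open("c1.pkl","rb"))
f=lambda u,v,z: onz(c,20+u/6-.4,115+v/6-.4,z).round(1)
for n,a in dict(L1=(62,95,80),L2=(80,187,80),R1=(425,88,80),R2=(440,187,80),footR1=(628,55,26),footR2=(634,182,26),or1=(660,47,0),or2=(683,172,0)).items(): print(n,f(*a))
print(onz(c,390+249/6,135+(430-275)/6,62), "hole")
for fl in (1,-1):
  for p in ([550,335,39],[530,60,110],[512,-97,100],[477,-359,110]): print(fl,p,inverse_kinematics(p,Rz(0,fl)))
E
```

```text
L1 [550.5 373.   80. ]
L2 [533.2 373.4  80. ]
R1 [551.6 303.9  80. ]
R2 [533.1 304.2  80. ]
footR1 [555.  288.7  26. ]
footR2 [528.1 291.2  26. ]
or1 [555.6 292.9   0. ]
or2 [527.6 291.4   0. ]
[512.05392747 -97.52634703  62.        ] hole
1 [550, 335, 39] [ 2.91293142e+01  2.18909626e+01  1.04895630e+02 -2.54444375e-14
  5.32134078e+01  2.91293142e+01]
1 [530, 60, 110] [ 3.78310840e+00  6.12312090e+00  1.16110399e+02 -2.54444375e-14
  5.77664797e+01  3.78310840e+00]
1 [512, -97, 100] [-1.34665206e+01  5.51177851e+00  1.17995344e+02 -2.54444375e-14
  5.64928776e+01 -1.34665206e+01]
1 [477, -359, 110] [-3.93562839e+01  1.26770384e+01  1.08418087e+02 -2.54444375e-14
  5.89048748e+01 -3.93562839e+01]
-1 [550, 335, 39] None
-1 [530, 60, 110] None
-1 [512, -97, 100] None
-1 [477, -359, 110] [-3.93562839e+01  1.26770384e+01  1.08418087e+02 -2.54444375e-14
  5.89048748e+01  1.40643716e+02]
```

```bash
cat >> h.py <<'E'
YAW=1.7; O=np.array([523.4,5.0])
def W(x,y,z):
    a=np.radians(YAW); return [O[0]+x*np.cos(a)-y*np.sin(a), O[1]+x*np.sin(a)+y*np.cos(a), z]
E
python3 - <<'E'
from h import *
S=[541.8,339.5]
R=Rz(0.3); T=Rz(YAW)
def st(t): print(t,round(sensors.current_time(),2),round(sensors.current_width(),3),np.round(sensors.current_ft_force(),1),np.round(sensors.current_position(),1))
manip.goto(S+[130],R)
manip.move_straight(S+[36],max_speed=120)
st("down"); move_gripper(0.0); st("grip")
manip.move_straight(S+[150],max_speed=150); st("up")
z=36+61.5
for y in (25+27,25-27):
    (manip.goto if y>25 else manip.move_straight)(W(84,y,z+40),T)
    manip.move_straight(W(84,y,z),max_speed=80); st("on")
    manip.move_straight(W(-83,y,z),max_speed=80); st("end")
    manip.move_straight(W(-83,y,z+40))
manip.move_straight(W(40,100,z+70))
import pickle
cs={n:camera(n) for n in("scene","side")};pickle.dump(cs,open("c2.pkl","wb"))
a=cs["scene"]["pixels"][165:275,225:365]; b=cs["side"]["pixels"][170:290,190:370]
A=cv2.resize(a,(390*14//14,306),interpolation=cv2.INTER_CUBIC);B=cv2.resize(b,(405,270),interpolation=cv2.INTER_CUBIC)
o=np.zeros((310,800,3),np.uint8);o[:306,:390]=A;o[:270,393:798]=B;cv2.imwrite("pics/s2.png",o)
E
```

```text
down 4.99 1.0 [ 0.8 -0.2  0.2] [542.6 339.9  36.9]
grip 5.6 0.228 [-1.  -1.3  2.9] [542.  339.6  36.4]
up 6.51 0.229 [-0.6  0.  -1.4] [540.9 339.  148.7]
on 8.27 0.224 [ 0.   0.3 -0.9] [605.1  59.7  96.3]
end 10.5 0.229 [-0.8 -0.  -1.6] [439.2  54.5  97.5]
on 12.88 0.221 [-0.3  0.5 -1.4] [606.8   5.5  96.4]
end 15.12 0.223 [-1.1  0.1 -1.2] [440.8   0.5  97.5]
```

View pics/s2.png

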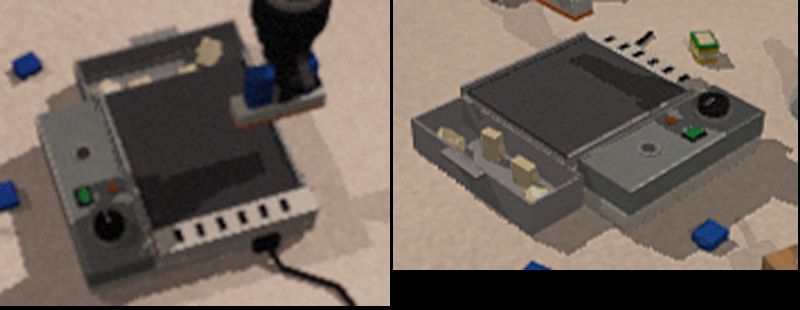

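```bash
python3 - <<'E'
from h import *
import pickle
S=[541.8,339.5]
R=Rz(0.3)
def st(t): print(t,round(sensors.current_time(),2),round(sensors.current_width(),3),np.round(sensors.current_ft_force(),1),np.round(sensors.current_position(),1))
manip.goto(S+[100],R)
manip.move_straight(S+[40],max_speed=100)
manip.move_straight(S+[36.6],max_speed=30);manip.wait(.2);st("place")
move_gripper(1.0);manip.wait(.2);st("open")
manip.move_straight(S+[150]);
manip.goto([476,-372,260],Rz(-13));manip.wait(.2);st("rack")
cs={n:camera(n) for n in("wrist","scene","side")};pickle.dump(cs,open("c3.pkl","wb"))
c=cs["wrist"];print(c["origin"])
o=np.zeros((600,800,3),np.uint8);o[:420,:560]=c["pixels"]
o[:240,563:]=cv2.resize(cs["side"]["pixels"][130:220,170:250],(237,240))
o[:,:][300:500,563:]=cv2.resize(cs["scene"]["pixels"][160:240,350:445],(237,200))
cv2.imwrite("pics/w3.png",o)
E
```

```text
place 19.04 0.223 [-0.1 -0.4 -1.2] [541.9 339.6  36.9]
open 19.89 1.005 [ 0.2 -1.  -0.6] [541.8 339.5  36.6]
rack 23.56 0.999 [-0.4  0.1  0.2] [ 476.4 -371.4  259.8]
[ 492.93960133 -297.17295154  401.54129532]
```

View pics/w3.png

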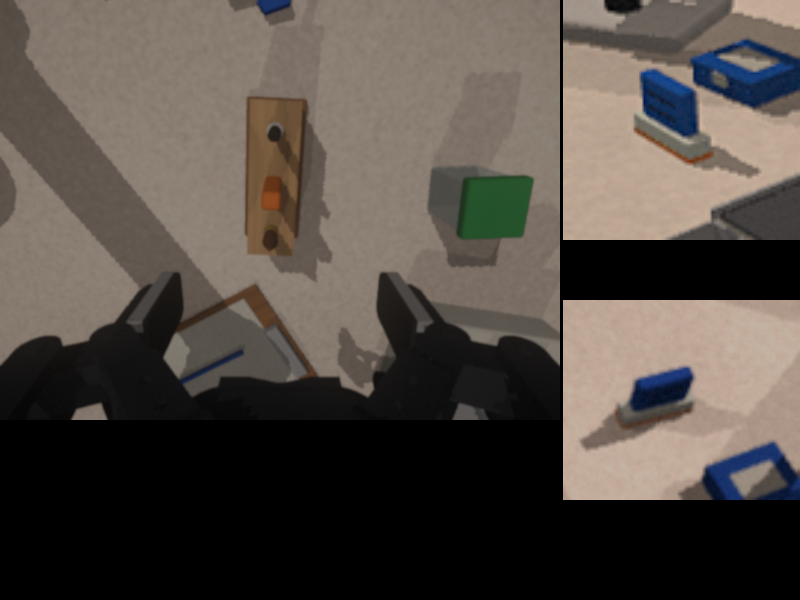

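```bash
python3 - <<'E'
from h import *
import pickle
c=pickle.load(open("c3.pkl","rb"))["wrist"]
cr=c["pixels"][85:260,235:315]
o=np.zeros((600,800,3),np.uint8)
o[:595,:272]=cv2.resize(cr,(272,595),interpolation=cv2.INTER_CUBIC)
o[:600,280:800]=cv2.resize(c["pixels"][170:218,250:292],(520,600),interpolation=cv2.INTER_CUBIC)
cv2.imwrite("pics/w3c.png",o)
for n,(u,v,z) in dict(top=(271.5,201,140),foot=(271.5,181,70),needle=(275,134,130),brush=(270,240,119),rTL=(248,98,70),rTR=(306,99,70),rBL=(246,237,70),rBR=(296,240,70)).items(): print(n,onz(c,u,v,z).round(1))
E
```

```text
top [ 469.9 -367.   140. ]
foot [ 468.6 -365.3   70. ]
needle [ 484.6 -316.7  130. ]
brush [ 458.2 -408.1  119. ]
rTL [ 465.6 -283.1   70. ]
rTR [ 518.4 -296.3   70. ]
rBL [ 428.1 -418.3   70. ]
rBR [ 479.2 -433.6   70. ]
```

View pics/w3c.png

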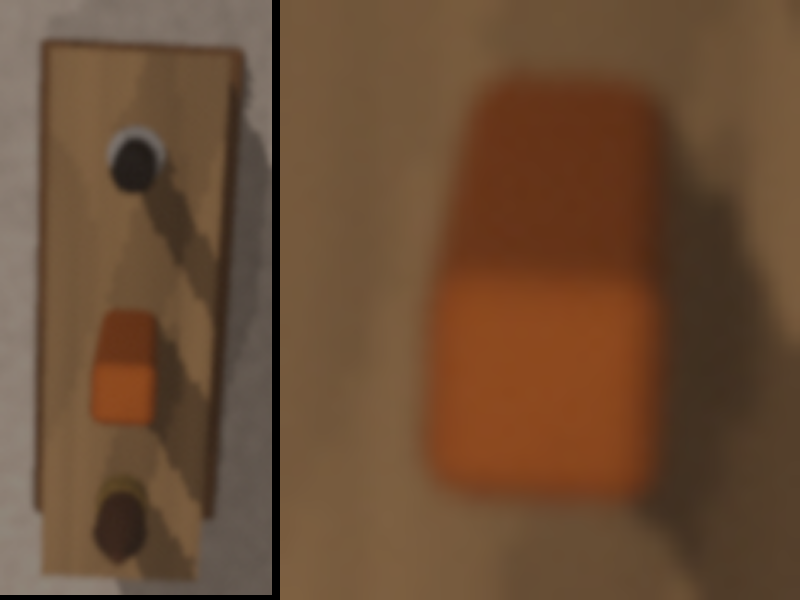

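```bash
python3 - <<'E'
from h import *
import pickle
R=Rz(-15); P=[470,-366.5]
def st(t): print(t,round(sensors.current_time(),2),round(sensors.current_width(),3),np.round(sensors.current_ft_force(),1),np.round(sensors.current_position(),1))
manip.goto(P+[190],R)
manip.move_straight(P+[100],max_speed=100);st("down")
move_gripper(0.0);manip.wait(.2);st("grip")
manip.move_straight(P+[250],max_speed=150);st("up")
H=[512.4,-97.3]
manip.goto(H+[250],R)
manip.move_straight(H+[176],max_speed=120);manip.wait(.3);st("above")
cs={n:camera(n) for n in("wrist","scene","side")};pickle.dump(cs,open("c4.pkl","wb"))
c=cs["wrist"];p=np.array(sensors.current_position())
for z in (62,87): print(z,proj(c,[p[0],p[1],z]),proj(cs["side"],[p[0],p[1],z]),proj(cs["scene"],[p[0],p[1],z]))
print(p)
o=np.zeros((600,800,3),np.uint8)
u,v=proj(c,[p[0],p[1],75]).astype(int)
o[:400,:400]=cv2.resize(c["pixels"][v-50:v+50,u-50:u+50],(400,400),interpolation=cv2.INTER_CUBIC)
u2,v2=proj(cs["side"],[p[0],p[1],85]).astype(int)
o[:400,400:]=cv2.resize(cs["side"]["pixels"][v2-30:v2+30,u2-30:u2+30],(400,400),interpolation=cv2.INTER_CUBIC)
print((u,v),(u2,v2))
cv2.imwrite("pics/w4.png",o)
E
```

```text
down 25.14 0.999 [-0.1 -0.7 -0.7] [ 470.6 -367.   100.9]
grip 25.98 0.176 [ 0.7 -0.5  1.7] [ 470.2 -366.6  100.3]
up 27.12 0.176 [ 0.4 -0.4 -0.4] [ 469.3 -366.   248.5]
above 29.25 0.175 [ 0.   0.4 -0.9] [512.9 -97.4 176.9]
62 [279.73291928 206.08420405] [302.3642401  235.00869397] [253.90494062 219.25793776]
87 [279.78814544 215.84362606] [302.96749382 226.03457084] [253.5243486  214.98952253]
[512.57252615 -97.28137994 176.33829911]
(np.int64(279), np.int64(210)) (np.int64(302), np.int64(226))
```

View pics/w4.png

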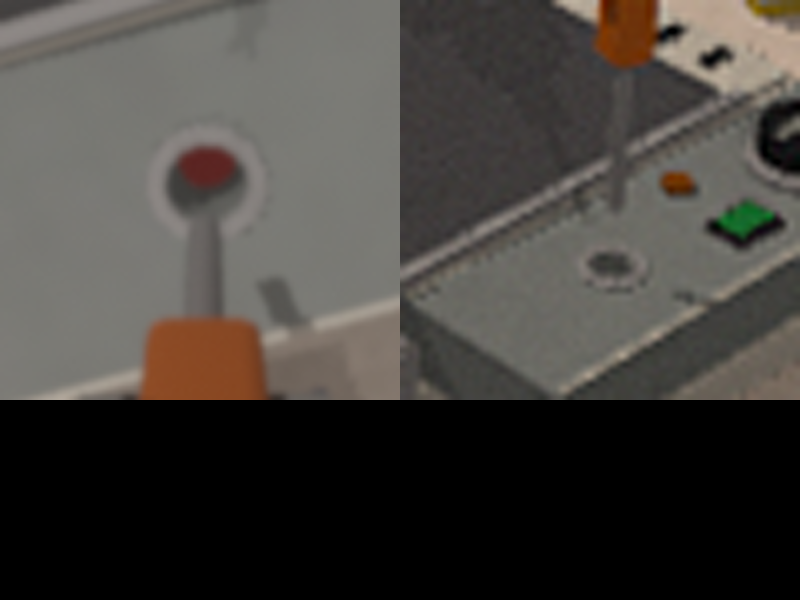

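```bash
python3 - <<'E'
from h import *
import pickle
H=[512.4,-97.3]
def st(t): print(t,round(sensors.current_time(),2),round(sensors.current_width(),3),np.round(sensors.current_ft_force(),1),np.round(sensors.current_position(),1))
manip.move_straight(H+[140],max_speed=60);manip.wait(.2);st("in")
z=136
while z>118:
    manip.move_straight(H+[z],max_speed=25);manip.wait(.25)
    f=np.mean([sensors.current_ft_force() for _ in range(5)],0);st(z)
    if f[2]>11 or np.hypot(f[0],f[1])>8: break
    z-=1
manip.wait(.8);st("hold")
cs={n:camera(n) for n in("wrist","scene","side")};pickle.dump(cs,open("c5.pkl","wb"))
o=np.zeros((600,800,3),np.uint8)
o[:300,:400]=cv2.resize(cs["wrist"]["pixels"],(400,300))
o[:400,400:]=cv2.resize(cs["side"]["pixels"][170:290,190:310],(400,400),interpolation=cv2.INTER_CUBIC)
o[305:600,:390]=cv2.resize(cs["scene"]["pixels"][150:280,240:412],(390,295),interpolation=cv2.INTER_CUBIC)
cv2.imwrite("pics/w5.png",o)
E
```

```text
in 30.35 0.177 [-0.5  0.2 -0.3] [512.9 -97.4 140.6]
136 30.91 0.177 [0.9 0.1 0.3] [512.5 -97.3 136.1]
135 31.41 0.177 [-0.4  0.5 -0.2] [512.4 -97.3 135. ]
134 31.91 0.172 [ 1.1 -0.1 -0.3] [512.4 -97.3 134. ]
133 32.41 0.176 [-0.8 -0.2 -0.8] [512.4 -97.3 133. ]
132 32.91 0.176 [-0.3 -0.3  0.7] [512.6 -97.4 132.2]
131 33.41 0.176 [-0.3 -0.7  2.2] [512.6 -97.4 131.1]
130 33.91 0.179 [ 0.  -0.6  1.9] [512.6 -97.3 130.1]
129 34.41 0.177 [ 0.7 -0.9  2.9] [512.5 -97.3 129.1]
128 34.91 0.178 [ 1.6 -0.8  3.4] [512.5 -97.3 128.1]
127 35.41 0.181 [ 2.2 -0.2  4.2] [512.5 -97.3 127.1]
126 35.91 0.181 [ 0.7 -0.1  4.5] [512.5 -97.3 126.1]
125 36.41 0.18 [-0.6 -0.2  8.7] [512.7 -97.4 125.9]
124 36.91 0.176 [-1.6  0.5 14.2] [512.8 -97.4 125.8]
hold 37.71 0.178 [-2.1  1.  14.1] [512.9 -97.4 125.8]
```

View pics/w5.png

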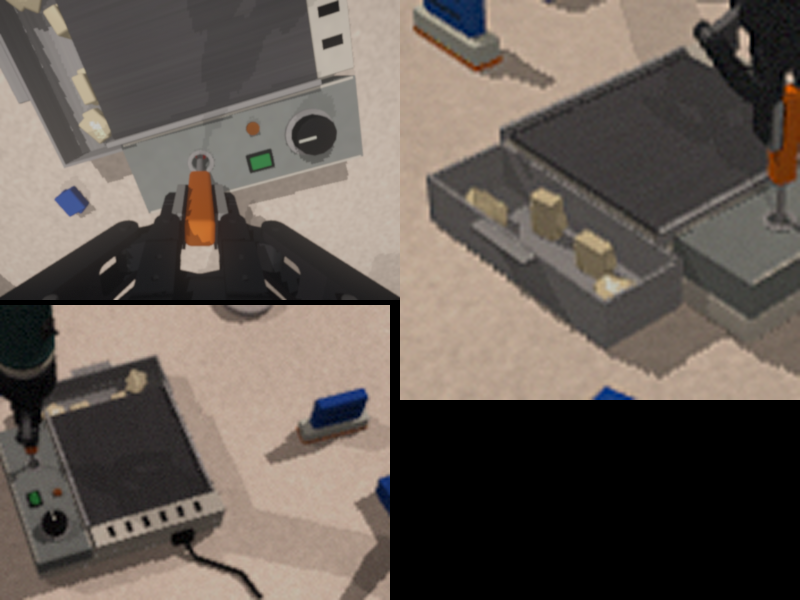

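```bash
python3 -c "
from h import *
order.close_job();print(sensors.current_time(),sensors.current_ft_force())"
```

```text
the job is handed in; nothing more can be done
the job is handed in; nothing more can be done
```

The job is handed in at about 38 s of the 72 s allowed. The arm is still holding the red button down with the gripped probe.

- **Chips:** I wiped the plate with the scraper in two strokes. The last pictures show the plate clear and all four chips in the tray. Some chips stand on edge or lean, but all look well inside and below the plate. I judged this by eye and did not measure each chip.
- **Scraper:** It was put back on the bench and let go, and it stands upright in the last scene and side views.
- **Probe and button:** The push force rose from about 2 N to 4.5 N over 6 mm of travel, which matches the button's spring. It then climbed steeply at the stop, with 14 N held at the end. The fingers still closed on the handle at the same width as when they first gripped it.
- **Bystanders:** I did nothing near them beyond lifting the probe straight out of the rack, and felt no unexpected contact. I did not re-measure their positions afterwards.
- **Disagreement:** My first rough position for the probe, from the two fixed cameras, was about 5 mm off the close wrist view. I used the wrist view, and the grasp and hole alignment confirmed it.

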